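Set out the jam jars for the customers' side

TASK

Move the four jam jars from the wooden tray to the gold-edged display rack, one to a bay and in reverse order: the jar at the left end of the tray goes to the right end of the rack, the next one beside it, and so on, left and right as the robot sees them, so that customers facing you read the row as you do now. The coloured tags on the tray stay there and show where each jar stood. Set every jar down gently, never dropping or tipping it, and leave all four standing upright on the floor of their bays.

Things in the scene. Friction and masses are not known exactly. Their poses are not given: they have to be found in the camera images.
- tray: Wooden tray, 112 x 290 mm, one jar in each bay at the start. Fixed, y axis to the robot's left within 17 deg, z up. Origin on the underside (table), under the middle of a row of 4 bays: centres x = 0, y = +105, +35, -35, -105 mm. Bays 65 (y) x 66 mm (x), bordered by 5 mm strips 8 mm above the bay floor. Bay floor 12 mm above origin. Tags lie along its -x (robot) side.
- rack: Gold-edged white display rack, 82 x 290 mm, empty at first, left or right of the tray. Fixed, y axis to the robot's left within 17 deg, z up. Origin on the underside (table), under the middle of a row of 4 bays: centres x = 0, y = +105, +35, -35, -105 mm. Bays 65 (y) x 66 mm (x), bordered by 5 mm strips 8 mm above the bay floor. Bay floor 30 mm above origin.
- jar_red: Loose small jam jar with red jam and red lid and a white paper band; plain upright cylinder 44 mm in diameter, 65 mm tall, about 90 g. Origin at the centre of its underside, z up along the jar. Grip it across its diameter from above.
- tag_red: Flat red plastic tag, 16 x 44 x 5 mm, fixed on the tray 56 mm in front (tray -x) of the bay in which the red jar stands at the start. Origin at the centre of its underside, 12 mm above the table; axes parallel to the tray's.
- jar_yellow: Loose small jam jar with yellow jam and yellow lid and a white paper band; plain upright cylinder 44 mm in diameter, 65 mm tall, about 90 g. Origin at the centre of its underside, z up along the jar. Grip it across its diameter from above.
- tag_yellow: Flat yellow plastic tag, 16 x 44 x 5 mm, fixed on the tray 56 mm in front (tray -x) of the bay in which the yellow jar stands at the start. Origin at the centre of its underside, 12 mm above the table; axes parallel to the tray's.
- jar_green: Loose small jam jar with green jam and green lid and a white paper band; plain upright cylinder 44 mm in diameter, 65 mm tall, about 90 g. Origin at the centre of its underside, z up along the jar. Grip it across its diameter from above.
- tag_green: Flat green plastic tag, 16 x 44 x 5 mm, fixed on the tray 56 mm in front (tray -x) of the bay in which the green jar stands at the start. Origin at the centre of its underside, 12 mm above the table; axes parallel to the tray's.
- jar_blue: Loose small jam jar with blue jam and blue lid and a white paper band; plain upright cylinder 44 mm in diameter, 65 mm tall, about 90 g. Origin at the centre of its underside, z up along the jar. Grip it across its diameter from above.
- tag_blue: Flat blue plastic tag, 16 x 44 x 5 mm, fixed on the tray 56 mm in front (tray -x) of the bay in which the blue jar stands at the start. Origin at the centre of its underside, 12 mm above the table; axes parallel to the tray's.

How it is judged:
At the end, for the whole second after the job is handed in: Each jar stands upright (within 0.1 rad) on the floor of the display rack (within 4 mm in height), within 13 mm along and across the row of the centre of the bay that mirrors the tray bay of its own tag (left end of the tray to right end of the rack, and so on), released and at rest (x of jar_red in the frame of rack between -0.013 and 0.013 m and z of jar_red in the frame of rack between 0.026 and 0.034 m and angle between each of jar_red, jar_yellow, jar_green, jar_blue's own z axis and vertical below 0.1 rad and linear speed of each of jar_red, jar_yellow, jar_green, jar_blue below 0.02 m/s and angular speed of each of jar_red, jar_yellow, jar_green, jar_blue below 0.2 rad/s and ((y of tag_red in the frame of tray between 0.085 and 0.125 m and y of jar_red in the frame of rack between -0.118 and -0.092 m) or (y of tag_red in the frame of tray between 0.015 and 0.055 m and y of jar_red in the frame of rack between -0.048 and -0.022 m) or (y of tag_red in the frame of tray between -0.055 and -0.015 m and y of jar_red in the frame of rack between 0.022 and 0.048 m) or (y of tag_red in the frame of tray between -0.125 and -0.085 m and y of jar_red in the frame of rack between 0.092 and 0.118 m)) and x of jar_yellow in the frame of rack between -0.013 and 0.013 m and z of jar_yellow in the frame of rack between 0.026 and 0.034 m and ((y of tag_yellow in the frame of tray between 0.085 and 0.125 m and y of jar_yellow in the frame of rack between -0.118 and -0.092 m) or (y of tag_yellow in the frame of tray between 0.015 and 0.055 m and y of jar_yellow in the frame of rack between -0.048 and -0.022 m) or (y of tag_yellow in the frame of tray between -0.055 and -0.015 m and y of jar_yellow in the frame of rack between 0.022 and 0.048 m) or (y of tag_yellow in the frame of tray between -0.125 and -0.085 m and y of jar_yellow in the frame of rack between 0.092 and 0.118 m)) and x of jar_green in the frame of rack between -0.013 and 0.013 m and z of jar_green in the frame of rack between 0.026 and 0.034 m and ((y of tag_green in the frame of tray between 0.085 and 0.125 m and y of jar_green in the frame of rack between -0.118 and -0.092 m) or (y of tag_green in the frame of tray between 0.015 and 0.055 m and y of jar_green in the frame of rack between -0.048 and -0.022 m) or (y of tag_green in the frame of tray between -0.055 and -0.015 m and y of jar_green in the frame of rack between 0.022 and 0.048 m) or (y of tag_green in the frame of tray between -0.125 and -0.085 m and y of jar_green in the frame of rack between 0.092 and 0.118 m)) and x of jar_blue in the frame of rack between -0.013 and 0.013 m and z of jar_blue in the frame of rack between 0.026 and 0.034 m and ((y of tag_blue in the frame of tray between 0.085 and 0.125 m and y of jar_blue in the frame of rack between -0.118 and -0.092 m) or (y of tag_blue in the frame of tray between 0.015 and 0.055 m and y of jar_blue in the frame of rack between -0.048 and -0.022 m) or (y of tag_blue in the frame of tray between -0.055 and -0.015 m and y of jar_blue in the frame of rack between 0.022 and 0.048 m) or (y of tag_blue in the frame of tray between -0.125 and -0.085 m and y of jar_blue in the frame of rack between 0.092 and 0.118 m))); the robot touches nothing.
It fails at once if a jar is tipped over (by more than 40 degrees) (angle between any of jar_red, jar_yellow, jar_green, jar_blue's own z axis and vertical above 0.7 rad).
It fails at once if a jar is dropped (moves faster than 0.7 m/s out of the fingers, as when it falls more than 25 mm) ((linear speed of jar_red above 0.7 m/s and contact force between jar_red and the fingers below 0.05 N) or (linear speed of jar_yellow above 0.7 m/s and contact force between jar_yellow and the fingers below 0.05 N) or (linear speed of jar_green above 0.7 m/s and contact force between jar_green and the fingers below 0.05 N) or (linear speed of jar_blue above 0.7 m/s and contact force between jar_blue and the fingers below 0.05 N)).
It also fails if it takes over 93 s, if anything falls off the work surface, if the arm or the gripper's body presses on something with over 40 N, if the wrist force passes 120 N, or if a joint passes its speed limit or range.

ROBOT

A 6-joint arm with a two-finger parallel gripper is mounted at the origin on the work surface. World frame = base frame: x ahead of the robot, y to its left, z up, the work surface at z = 0. Lengths are in m, angles in rad, forces in N, time in s.
With the tool pointing down it reaches from about 0.35 to 0.775 m from the base axis. Payload 5.5 kg.
Tool frame: the origin (TCP) lies between the finger pads; the fingertips stand 22 mm ahead of it and the grasp point (between the pads) lies 3 mm ahead of it; z points along the fingers, y is the line along which they close (so a half turn about z gives the same grasp; the last joint's range is limited). The gripper opens to 85 mm and grips with 20 to 120 N. Pads are 22 mm wide; open, the fingers measure 114 mm over their backs; the gripper's body (76 mm by 85 mm) begins 54 mm behind the grasp point. The pads swing forward as they close: fully open they stand 13 mm farther back than shut.
Start: joints at [-1.369, 0.313, 0.046, 1.304, 0, 1.431], TCP at [0.193, -0.542, 0.253] pointing down, gripper open.
Joint ranges: [-2.76, 2.76], [-0.86, 1.69], [-1.03, 1.26], [-2.2, 2.34], [-1.47, 1.5], [-3.14, 3.14]. Speed limits (rad/s): [2.57, 2.57, 3.14, 3.14, 3.14, 3.14].

INTERFACE

Orientations are given as a unit quaternion [w, x, y, z].
In Python, from workcell import env gives the robot as it stands.
- The arm moves only by the shell command python3 nudge.py [OPENING] [FORCE], which reads ROWS from standard input. ROWS is 1 to 8 rows, parted by a bar, with the numbers parted by commas; each row has 6 numbers: dx, dy, dz in m, then a rotation vector rx, ry, rz in rad; each row is the pose to reach, as a shift and turn from the pose commanded when the command began, along the tool's axes at that moment; what a row does not reach only later rows make up. A row lasts 1/8 s, in which the tool goes at most 0.0625 m and 0.188 rad, less where a joint would pass 70% of its speed; a pose out of reach is approached as far as the arm can. OPENING is the finger opening in m, set as the command begins (- or left out keeps the last). The fingers move at their own pace and stop on an object; FORCE is the grip in N (left out, the last holds). Time passes only in rows, so rows that do not move let the fingers close. It prints the time, the measured TCP pose, the force, the opening and the grip force at its end. Input that does not fit is refused with a message, and nothing moves.
- env.get_state(): the state, without advancing time (a new reading comes with each control period).
- env.read_camera(name): name is "scene" or "side" or "wrist"; returns a dict with "image" (420x560x3 uint8, red, green, blue), "K" (3x3 intrinsics, pixels), "R" (3x3) and "t" (3): a world point X has camera coordinates R X + t. Camera axes: x right, y down, z forward; pixel columns grow to the right and rows downward; lengths in m; the calibration is good to about 2 mm. A picture is of the moment at which its call begins. There is no depth.
- env.hand_in(): hands the job in; it is judged then, once.
The state is a dict: "clock": time; "joint_pos": joint angles; "qvel": joint speeds; "tau": joint torques, N m; "tcp_pos": TCP position; "orientation": TCP orientation; "wrist_force": force on the tool from outside, world axes, zero at the start; "ft_torque": the same for the moment, N m; "finger_gap": finger opening in m; "grip_force": force on a finger pad.
Only numpy, scipy, OpenCV 4.12 (cv2) and the standard library are available. Lean on these libraries where they do the work, as an engineer would, in place of code of your own. Each camera call takes 0.05 s, during which the arm holds its last target. There are 200 camera calls.

## Working session

There is one attempt and no reset: what is moved stays moved. The work goes in short steps, Python scripts to look and compute and a shell command to move; the robot and the scene stay as the last step left them, time stands still between calls to the robot, and variables do not carry over. Pictures are saved under pics/ and viewed, at most 14 in all, crops included, and the job is handed in when it is done.

```bash
ls; mkdir -p pics; python3 - <<'E'
from workcell import env
import cv2, numpy as np
for n in ("scene","side","wrist"):
    c=env.read_camera(n); cv2.imwrite(f"pics/{n}0.png",c["image"][:,:,::-1])
    print(n,np.round(c["K"],1).tolist(),np.round(c["R"],4).tolist(),np.round(c["t"],4).tolist())
    np.savez(f"{n}0.npz",**c)
s=env.get_state(); print(s)
E
```

```text
nudge.py
pics
workcell.py
scene [[444.3, 0.0, 278.6], [0.0, 444.3, 214.0], [0.0, 0.0, 1.0]] [[0.4182, 0.9081, -0.0207], [0.5574, -0.2745, -0.7835], [-0.7172, 0.3161, -0.621]] [-0.2112, -0.239, 1.3059]
side [[505.8, 0.0, 282.8], [0.0, 505.8, 209.1], [0.0, 0.0, 1.0]] [[0.9975, -0.0682, 0.02], [-0.0291, -0.6483, -0.7609], [0.0648, 0.7583, -0.6486]] [-0.5083, 0.0464, 0.9407]
wrist [[373.9, 0.0, 277.4], [0.0, 373.9, 212.4], [0.0, 0.0, 1.0]] [[0.3353, -0.9421, -0.0015], [-0.9033, -0.322, 0.2835], [-0.2676, -0.0937, -0.959]] [-0.5721, -0.036, 0.3785]
{'clock': 0.15, 'joint_pos': array([-1.36857285e+00,  3.13835500e-01,  4.52169611e-02,  1.30356212e+00,
        1.47404543e-05,  1.43122454e+00]), 'qvel': array([ 0.00015329, -0.00250753,  0.00285396,  0.00122382,  0.00236102,
        0.00010152]), 'tau': array([ 1.85881298e-03, -4.81064379e+01,  2.98815447e+01,  1.38656262e-02,
       -1.51635886e-04,  2.70381328e-06]), 'tcp_pos': array([ 0.19266778, -0.54139242,  0.25259995]), 'orientation': array([-6.92058228e-04,  9.85432271e-01,  1.70066928e-01, -1.43125585e-05]), 'wrist_force': array([ 0.05770421,  0.0179988 , -0.12098255]), 'ft_torque': array([ 0.01897808, -0.01432882, -0.03663967]), 'grip_force': 0.0, 'finger_gap': 0.08548409966073811}
```
View pics/scene0.png

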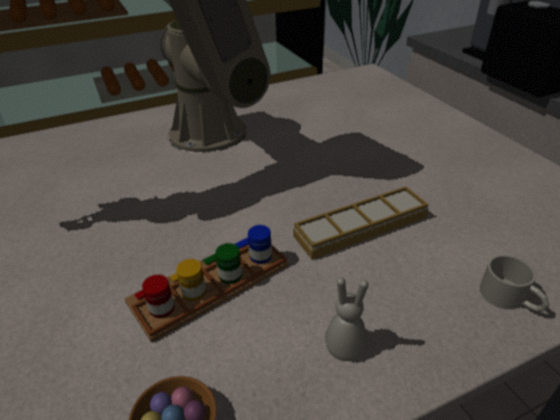

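View pics/side0.png

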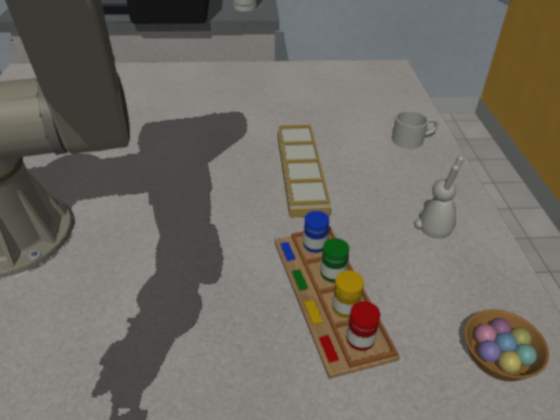

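Scene shows the tray on the robot's right, with blue at the left end (260,245) followed by green (229,262), yellow (190,280) and red (157,296). The empty rack is on the robot's left (295–430, 190–250). The side view agrees. I'll enlarge both.

```bash
python3 - <<'E'
import cv2, numpy as np
g=lambda im:np.clip(255*(im/255.)**0.6,0,255).astype('uint8')
a=cv2.imread("pics/scene0.png")[175:345,120:440]
cv2.imwrite("pics/scene_c.png",g(cv2.resize(a,None,fx=2.5,fy=2.5,interpolation=cv2.INTER_CUBIC)))
s=cv2.imread("pics/side0.png")
t=cv2.resize(s[225:375,268:400],None,fx=4,fy=4,interpolation=cv2.INTER_CUBIC)
r=cv2.resize(s[120:220,272:336],None,fx=4,fy=4,interpolation=cv2.INTER_CUBIC)
o=np.zeros((600,528+256,3),'uint8');o[:,:528]=t;o[:400,528:]=r
cv2.imwrite("pics/side_c.png",g(o))
E
```

View pics/scene_c.png

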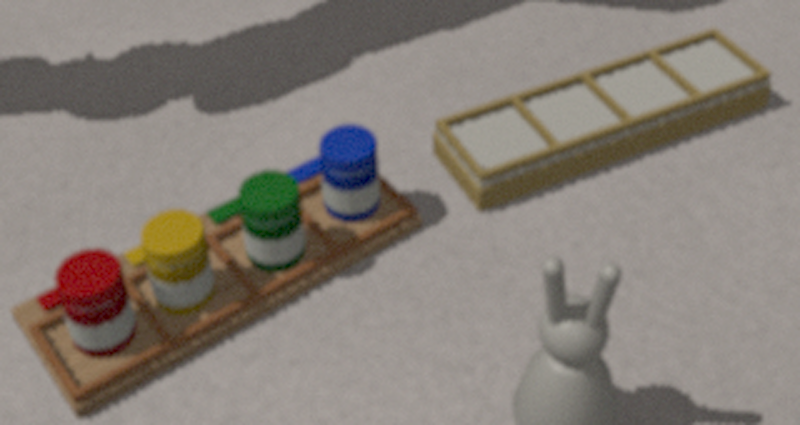

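View pics/side_c.png

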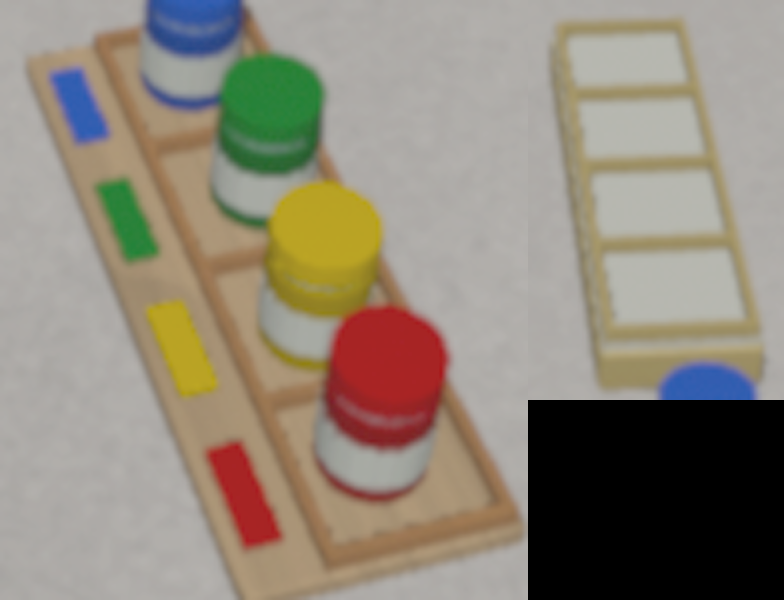

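Pixel readings. Scene crop lids: red (92,272), yellow (175,232), green (270,192), blue (349,145). Side crop lids: red (389,347), yellow (326,220), green (272,89), with blue at about (317,218.5) in the full image. The rack strip junctions and corners are also readable in both. Next I triangulate.

```bash
cat > h.py <<'E'
import numpy as np, cv2
from scipy.optimize import least_squares
C={n:np.load(f"{n}0.npz") for n in("scene","side")}
def tri(a,b,A=C["scene"],B=C["side"]):
    P=[c["K"]@np.c_[c["R"],c["t"]] for c in(A,B)]
    X=cv2.triangulatePoints(P[0],P[1],np.array(a,float).reshape(2,1),np.array(b,float).reshape(2,1))[:,0]
    return X[:3]/X[3]
def proj(c,X):
    q=(c["K"]@(c["R"]@np.atleast_2d(X).T+c["t"][:,None])).T; return q[:,:2]/q[:,2:]
E
python3 - <<'E'
from h import *
sc=lambda p:np.array(p,float)/2.5+[120,175]
sr=lambda p:(np.array(p,float)-[528,0])/4+[272,120]
st=lambda p:np.array(p,float)/4+[268,225]
sj={'red':(92,272),'yellow':(175,232),'green':(270,192),'blue':(349,145)}
dj={'red':st((389,347)),'yellow':st((326,220)),'green':st((272,89)),'blue':(316.8,218.5)}
for k in sj:
    X=tri(sc(sj[k]),dj[k]); print(k,X.round(4),(proj(C['scene'],X)-sc(sj[k])).round(1),(proj(C['side'],X)-dj[k]).round(1))
S=[(519,99),(587,76),(655,53),(553,147),(628,122),(697,95),(441,124),(715,37),(764,74),(478,176)]
D=[(593,243),(585,164),(575,94),(731,242),(717,161),(706,92),(603,332),(563,28),(682,25),(755,326)]
L=np.array([(-1,-70),(-1,0),(-1,70),(1,-70),(1,0),(1,70),(-1,-140),(-1,140),(1,140),(1,-140)])*[35.5,1]/1000
T=np.array([tri(sc(a),sr(b)) for a,b in zip(S,D)]); print(T.round(4), 'meanz',T[:,2].mean())
def w(p): c,s=np.cos(p[3]),np.sin(p[3]); return np.c_[L@np.array([[c,s],[-s,c]])+p[:2],np.full(len(L),p[2])]
f=lambda p:np.r_[(proj(C['scene'],w(p))-sc(S)).ravel(),(proj(C['side'],w(p))-sr(D)).ravel()]
r=least_squares(f,[.5,.1,.04,0]);print(r.x.round(4),'rms px',np.sqrt((r.fun**2).mean()))
for y in(-.105,-.035,.035,.105):
    print(y,(r.x[0]-np.sin(r.x[3])*y).round(4),(r.x[1]+np.cos(r.x[3])*y).round(4))
E
```

```text
red [ 0.6086 -0.2693  0.0735] [[-0.2  0.3]] [[-0.2 -0.3]]
yellow [ 0.5962 -0.2087  0.0736] [[-0.  0.]] [[-0. -0.]]
green [ 0.5862 -0.1359  0.0726] [[-0.1  0.2]] [[-0.1 -0.1]]
blue [ 0.5633 -0.0645  0.0727] [[ 0.  -0.1]] [[0.  0.1]]
[[0.527  0.1042 0.0297]
 [0.5278 0.1711 0.0321]
 [0.5271 0.2416 0.0318]
 [0.5968 0.0956 0.0342]
 [0.5982 0.1655 0.0355]
 [0.5994 0.2315 0.0384]
 [0.5266 0.0311 0.0302]
 [0.5255 0.3095 0.0307]
 [0.5949 0.3065 0.0346]
 [0.5999 0.0268 0.0345]] meanz 0.03316968002960146
[0.5623 0.1685 0.0333 0.0047] rms px 0.986760847718582
-0.105 0.5628 0.0635
-0.035 0.5624 0.1335
0.035 0.5621 0.2035
0.105 0.5618 0.2735
```

Triangulated lid tops are at about 73 mm (77 expected) and the rack rim at about 33 mm (38 expected). That is a small common bias, so I'll refine with the wrist camera. Fingers will close along tray x. Moving above the tray.

```bash
echo '0.05,-0.022,-0.005,0,0,-0.18 | 0.11,-0.048,-0.011,0,0,-0.36 | 0.165,-0.072,-0.02,0,0,-0.54 | 0.22,-0.097,-0.03,0,0,-0.72 | 0.277,-0.121,-0.037,0,0,-0.9 | 0.334,-0.146,-0.047,0,0,-1.08 | 0.39,-0.17,-0.047,0,0,-1.26 | 0.44,-0.193,-0.047,0,0,-1.44' | python3 nudge.py 0.07 30; cat > st.py <<'E'
from workcell import env
import numpy as np
from scipy.spatial.transform import Rotation as Ro
def R(s=None):
    s=s or env.get_state(); q=s["orientation"]; return Ro.from_quat(np.r_[q[1:],q[0]])
def to(x,y,z,yaw):
    """tool-frame shift and turn to TCP x,y,z, tool pointing down with tool y at world angle yaw"""
    s=env.get_state(); r=R(s); p=np.array([x,y,z])
    c,n=np.cos(yaw),np.sin(yaw)
    T=Ro.from_matrix(np.array([[-n,c,0],[c,n,0],[0,0,-1]]).T)
    return (r.inv().apply(p-s["tcp_pos"])).round(4),(r.inv()*T).as_rotvec().round(4)
E
python3 -c "
from st import *
print(to(.588,-.165,.30,.216),env.get_state()['tcp_pos'])"
```

```text
clock: 1.15
tcp_pos: [0.544, -0.2107, 0.3002]
orientation: [0.0, 0.626, 0.78, -0.0]
wrist_force: [0.6, -0.2, 0.3]
finger_gap: 0.07
grip_force: 0.0
(array([0.0351, 0.0528, 0.0002]), array([0.0001, 0.0002, 0.0016])) [ 0.54398869 -0.21069015  0.30022445]
```

```bash
echo '0.018,0.026,0,0,0,0 | 0.035,0.04,0,0,0,0 | 0.035,0.04,0,0,0,0 | 0.035,0.04,0,0,0,0' | python3 nudge.py; python3 - <<'E'
from workcell import env
import cv2, numpy as np
c=env.read_camera("wrist"); np.savez("wt1.npz",**c)
im=c["image"][:,:,::-1]; o=np.clip(255*(im/255.)**0.6,0,255).astype('uint8')
cv2.imwrite("pics/wt1.png",cv2.resize(o,(784,588),interpolation=cv2.INTER_CUBIC))
print(-c["R"].T@c["t"],env.get_state()["tcp_pos"])
E
```

```text
clock: 1.65
tcp_pos: [0.5737, -0.1705, 0.3003]
orientation: [-0.0, 0.629, 0.777, -0.0]
wrist_force: [-0.8, -0.5, 0.2]
finger_gap: 0.07
grip_force: 0.0
[ 0.55834145 -0.09738315  0.42008554] [ 0.57367255 -0.17074541  0.30042283]
```

View pics/wt1.png

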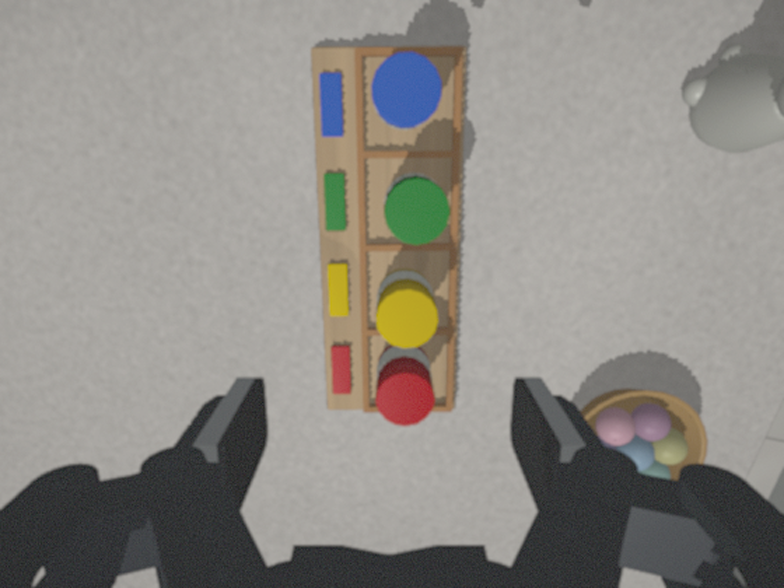

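Wrist view: lids at blue (407,90), green (417,211), yellow (407,314) and red (405,391). Tags are in the same order, and the picture scale is 1.4. I'll take a second wrist place and two rack places.

```bash
cat > shot.py <<'E'
import sys,cv2,numpy as np
from workcell import env
n=sys.argv[1]; c=env.read_camera("wrist"); np.savez(n+".npz",**c)
o=np.clip(255*(c["image"][:,:,::-1]/255.)**0.6,0,255).astype('uint8')
cv2.imwrite(f"pics/{n}.png",cv2.resize(o,(784,588),interpolation=cv2.INTER_CUBIC))
E
echo '0.05,0,0,0,0,0 | 0.1,0,0,0,0,0 | 0.1,0,0,0,0,0 | 0.1,0,0,0,0,0 | 0.1,0,0,0,0,0' | python3 nudge.py >/dev/null; python3 shot.py wt2
python3 -c "
from st import *
print(to(.562,.1,.30,.005),env.get_state()['tcp_pos'])"
```

```text
(array([1.679e-01, 4.420e-02, 1.000e-04]), array([-0.    ,  0.0003,  0.204 ])) [ 0.55356348 -0.07346635  0.30016545]
```

View pics/wt2.png

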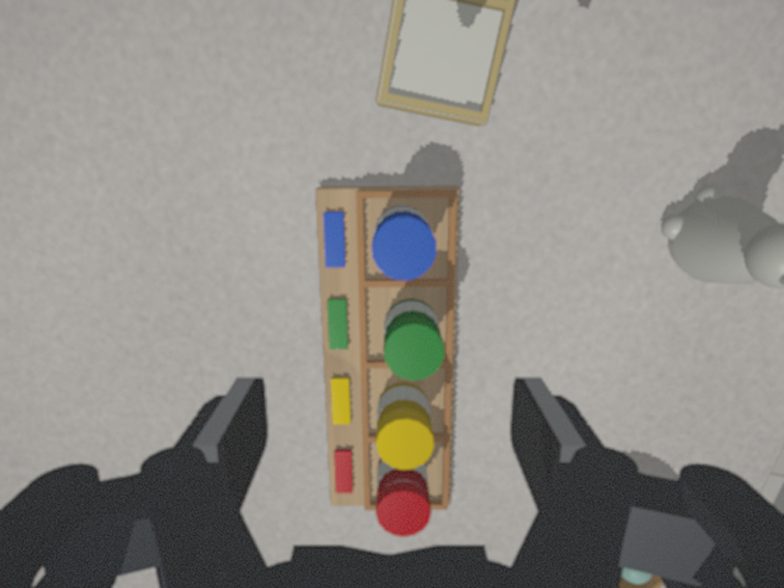

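wt2: lids at blue (404,247), green (414,350), yellow (405,442), red (404,507). The near end of the rack is at the top, with corners (378,103) and (487,124).

```bash
echo '0.06,0.015,0,0,0,0.1 | 0.12,0.03,0,0,0,0.204 | 0.168,0.044,0,0,0,0.204 | 0.168,0.044,0,0,0,0.204 | 0.168,0.044,0,0,0,0.204 | 0.168,0.044,0,0,0,0.204' | python3 nudge.py >/dev/null; python3 shot.py wr1;  echo '0.05,0,0,0,0,0 | 0.09,0,0,0,0,0 | 0.09,0,0,0,0,0 | 0.09,0,0,0,0,0 | 0.09,0,0,0,0,0' | python3 nudge.py ; python3 shot.py wr2
```

```text
clock: 3.8
tcp_pos: [0.5608, 0.19, 0.3003]
orientation: [0.0, 0.705, 0.709, -0.0]
wrist_force: [0.4, -0.1, 0.1]
finger_gap: 0.0698
grip_force: 0.0
```

View pics/wr1.png

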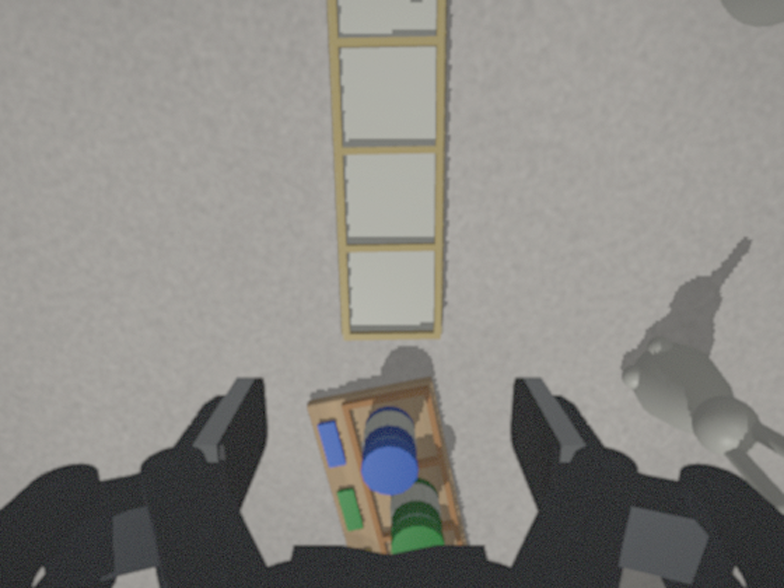

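View pics/wr2.png

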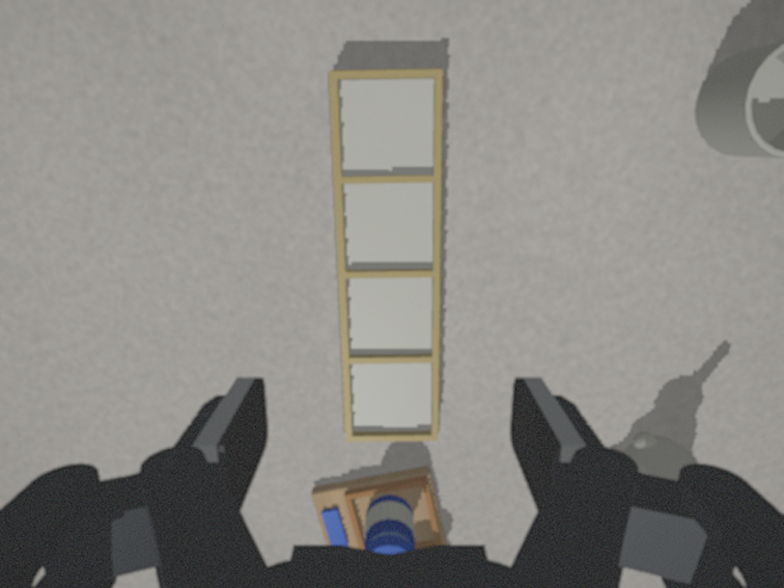

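Rack junctions. wr1: L (335,42), (338,150), (343,247), (348,335) and R (442,41), (440,149), (438,247), (437,335). wr2: L (335,75), (340,180), (344,273), (347,358), (350,437) and R (438,75), (437,179), (436,272), (435,358), (434,437). Now the fit.

```bash
python3 - <<'E'
from h import *
W={n:np.load(n+".npz") for n in("wt1","wt2","wr1","wr2")}
a={'blue':(407,90),'green':(417,211),'yellow':(407,314),'red':(405,391)}
b={'blue':(404,247),'green':(414,350),'yellow':(405,442),'red':(404,507)}
u=lambda p:(np.array(p,float)+.5)/1.4-.5
def plane(c,p,z):
    r=c["R"].T@np.linalg.solve(c["K"],np.r_[p,1]); o=-c["R"].T@c["t"]; return (o+r*(z-o[2])/r[2])[:2].round(4)
for k in a: print(k,tri(u(a[k]),u(b[k]),W["wt1"],W["wt2"]).round(4),plane(W["wt1"],u(a[k]),.077),plane(W["wt2"],u(b[k]),.077))
p1=[(335,42),(442,41),(338,150),(440,149),(343,247),(438,247),(348,335),(437,335)]
p2=[(335,75),(438,75),(340,180),(437,179),(344,273),(436,272),(347,358),(435,358),(350,437),(434,437)]
L=np.array([(x,y) for y in(.14,.07,0,-.07,-.14) for x in(-.0355,.0355)])
def w(p,L): c,s=np.cos(p[3]),np.sin(p[3]); return np.c_[L@np.array([[c,s],[-s,c]])+p[:2],np.full(len(L),p[2])]
F=lambda p:np.r_[(proj(W["wr1"],w(p,L[2:]))-u(p1)).ravel(),(proj(W["wr2"],w(p,L))-u(p2)).ravel()]
for z in (None,.038):
    G=(lambda p:F(p)) if z is None else (lambda p:F([p[0],p[1],z,p[3]]))
    r=least_squares(G,[.56,.17,.04,0]); print(r.x.round(4),np.sqrt((r.fun**2).mean()))
print(w(r.x,np.c_[np.zeros(4),[-.105,-.035,.035,.105]])[:,:2].round(4))
E
```

```text
blue [ 0.5631 -0.0647  0.0714] [ 0.5632 -0.0652] [ 0.5625 -0.0637]
green [ 0.586  -0.1363  0.0715] [ 0.5856 -0.1357] [ 0.5853 -0.1342]
yellow [ 0.5942 -0.2045  0.0819] [ 0.5947 -0.206 ] [ 0.595  -0.2074]
red [ 0.6062 -0.2631  0.0777] [ 0.6061 -0.2635] [ 0.6067 -0.2636]
[0.5619 0.1692 0.0336 0.0188] 0.5335566495857803
[0.5618 0.1697 0.6263 0.0187] 0.9375447508798251
[[0.5638 0.0647]
 [0.5625 0.1347]
 [0.5612 0.2047]
 [0.5599 0.2746]]
```

Wrist and scene estimates agree in the plane to a few mm. Lid heights are about 76 mm (expected 77). The rack rim came out at 34 mm (38 expected), so I'll set down guarded on wrist force. I keep tool yaw at about 0, so a row is (Δy, Δx, −Δz). First jar: blue.

```bash
echo '-0.045,0,0.02,0,0,0 | -0.1,0.001,0.045,0,0,0 | -0.155,0.002,0.075,0,0,0 | -0.21,0.002,0.105,0,0,0 | -0.245,0.002,0.12,0,0,0 | -0.254,0.002,0.14,0,0,0 | -0.254,0.002,0.16,0,0,0 | -0.254,0.002,0.17,0,0,0' | python3 nudge.py 0.07 30; python3 -c "
from st import *
print(to(.563,-.0645,.05,.0))"; python3 shot.py b1
```

```text
clock: 4.85
tcp_pos: [0.5636, -0.0635, 0.1292]
orientation: [-0.001, 0.705, 0.709, -0.0]
wrist_force: [-0.4, 0.1, -0.3]
finger_gap: 0.0697
grip_force: 0.0
(array([-0.001 , -0.0004,  0.0792]), array([-0.0015, -0.0003,  0.0052]))
```

View pics/b1.png

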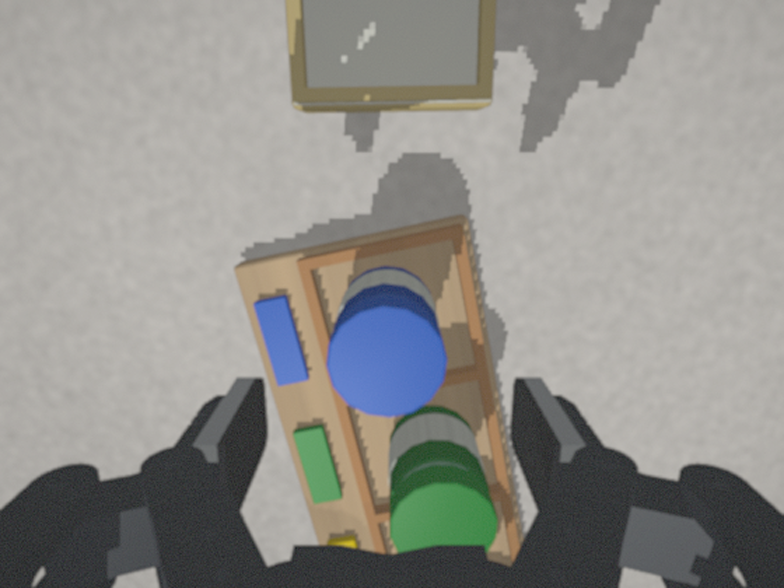

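The blue lid centre (387,357) sits midway between the fingers (265 and 515). Descend and grip.

```bash
echo '-0.001,0,0.04,0,0,0 | -0.001,0,0.07,0,0,0 | -0.001,0,0.079,0,0,0 | -0.001,0,0.079,0,0,0' | python3 nudge.py; echo '0,0,0,0,0,0 | 0,0,0,0,0,0 | 0,0,0,0,0,0 | 0,0,0,0,0,0 | 0,0,-0.02,0,0,0 | 0,0,-0.06,0,0,0 | 0,0,-0.1,0,0,0 | 0,0,-0.12,0,0,0' | python3 nudge.py 0.03 30
```

```text
clock: 5.4
tcp_pos: [0.5646, -0.0635, 0.0517]
orientation: [0.0, 0.705, 0.71, -0.0]
wrist_force: [0.0, -0.1, 0.2]
finger_gap: 0.07
grip_force: 0.0
clock: 6.4
tcp_pos: [0.5655, -0.0638, 0.1741]
orientation: [0.002, 0.705, 0.71, 0.001]
wrist_force: [0.9, 0.3, -1.0]
finger_gap: 0.0432
grip_force: 30.7
```

```bash
echo '0.03,0,0,0,0,0 | 0.07,-0.001,0,0,0,0 | 0.11,-0.002,0,0,0,0 | 0.128,-0.002,0,0,0,0 | 0.128,-0.002,0.03,0,0,0 | 0.128,-0.002,0.065,0,0,0 | 0.128,-0.002,0.085,0,0,0 | 0.128,-0.002,0.09,0,0,0' | python3 nudge.py; echo '0,0,0,0,0,0 | 0,0,0.002,0,0,0 | 0,0,0.004,0,0,0' | python3 nudge.py
```

```text
clock: 7.4
tcp_pos: [0.5605, 0.064, 0.0799]
orientation: [-0.001, 0.705, 0.709, -0.001]
wrist_force: [-0.3, -0.5, -0.8]
finger_gap: 0.0428
grip_force: 30.7
clock: 7.78
tcp_pos: [0.5623, 0.0643, 0.0781]
orientation: [0.001, 0.705, 0.71, 0.001]
wrist_force: [0.5, 0.2, -0.9]
finger_gap: 0.0433
grip_force: 30.7
```

```bash
echo '0,0,0.002,0,0,0 | 0,0,0.004,0,0,0 | 0,0,0.005,0,0,0 | 0,0,0.005,0,0,0' | python3 nudge.py |grep -E "tcp|wrist"; echo '0,0,0.001,0,0,0 | 0,0,0.002,0,0,0 | 0,0,0.002,0,0,0' | python3 nudge.py|grep -E "tcp|wrist"; echo '0,0,0.001,0,0,0 | 0,0,0.001,0,0,0' | python3 nudge.py|grep -E "tcp|wrist"
```

```text
tcp_pos: [0.5614, 0.0644, 0.0721]
wrist_force: [-0.2, 0.7, 0.0]
tcp_pos: [0.5616, 0.0644, 0.071]
wrist_force: [-2.9, 0.8, 5.4]
tcp_pos: [0.5616, 0.0644, 0.0709]
wrist_force: [-4.0, -0.1, 12.3]
```

Contact is felt at TCP z 0.071, so the bay floor is at about 30 mm, matching the text. Release and check.

```bash
echo '0,0,-0.001,0,0,0 | 0,0,-0.001,0,0,0 | 0,0,-0.001,0,0,0 | 0,0,-0.02,0,0,0 | 0,0,-0.06,0,0,0 | 0,0,-0.1,0,0,0 | 0,0,-0.1,0,0,0' | python3 nudge.py 0.07; python3 - <<'E'
from workcell import env
from h import *
o=[]
for n in("scene","side"):
    c=env.read_camera(n); np.savez(n+"1.npz",**c); im=c["image"][:,:,::-1]
    x,y=(280,140) if n=="scene" else (265,110)
    o.append(cv2.resize(im[y:y+130,x:x+130],None,fx=3,fy=3,interpolation=cv2.INTER_CUBIC))
cv2.imwrite("pics/p1.png",np.clip(255*(np.hstack(o)/255.)**.6,0,255).astype('uint8'))
from st import *
print(to(.5856,-.1352,.17,0))
E
```

```text
clock: 9.78
tcp_pos: [0.5639, 0.0643, 0.1727]
orientation: [0.002, 0.705, 0.71, 0.002]
wrist_force: [0.4, 0.5, 0.4]
finger_gap: 0.0703
grip_force: 0.0
(array([-0.1997,  0.0225, -0.0007]), array([0.0006, 0.0001, 0.0069]))
```

View pics/p1.png

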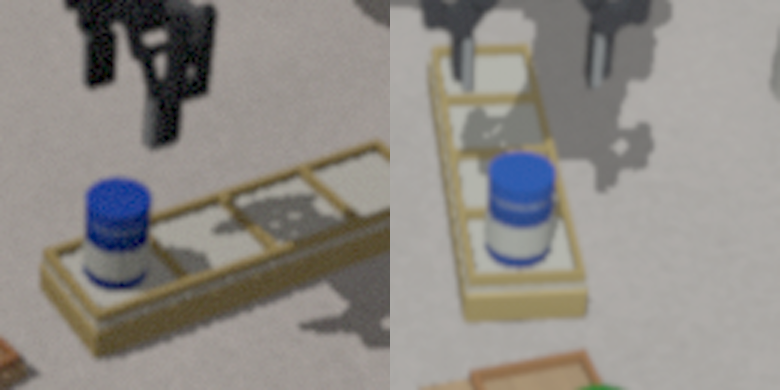

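Blue stands upright, centred in the right-end bay. Now green.

```bash
echo '-0.05,0.006,0,0,0,0 | -0.11,0.012,0,0,0,0 | -0.17,0.02,0,0,0,0 | -0.2,0.0225,0,0,0,0 | -0.2,0.0225,0.04,0,0,0 | -0.2,0.0225,0.08,0,0,0 | -0.2,0.0225,0.085,0,0,0 | -0.2,0.0225,0.085,0,0,0' | python3 nudge.py 0.07 30;  python3 -c "
from st import *
print(to(.5856,-.1352,.051,.0))"
```

```text
clock: 10.88
tcp_pos: [0.585, -0.1352, 0.0838]
orientation: [-0.001, 0.705, 0.71, -0.0]
wrist_force: [0.2, 0.4, -0.6]
finger_gap: 0.0701
grip_force: 0.0
(array([-0.    ,  0.0007,  0.0328]), array([-0.0016, -0.0005,  0.0072]))
```

```bash
echo '0,0,0.02,0,0,0 | 0,0,0.033,0,0,0 | 0,0,0.033,0,0,0 | 0,0,0.033,0,0,0' | python3 nudge.py | grep tcp; echo '0,0,0,0,0,0 | 0,0,0,0,0,0 | 0,0,0,0,0,0 | 0,0,0,0,0,0 | 0,0,-0.02,0,0,0 | 0,0,-0.06,0,0,0 | 0,0,-0.1,0,0,0 | 0,0,-0.12,0,0,0' | python3 nudge.py 0.03 30; echo '0.03,-0.003,0,0,0,0 | 0.08,-0.007,0,0,0,0 | 0.13,-0.012,0,0,0,0 | 0.18,-0.016,0,0,0,0 | 0.23,-0.02,0,0,0,0 | 0.26,-0.0225,0,0,0,0 | 0.269,-0.0225,0,0,0,0 | 0.269,-0.0225,0,0,0,0' | python3 nudge.py; python3 -c "
from st import *
print(to(.5624,.134,.075,0))"
```

```text
tcp_pos: [0.586, -0.1356, 0.0522]
clock: 12.38
tcp_pos: [0.5861, -0.1357, 0.1734]
orientation: [0.001, 0.705, 0.71, 0.0]
wrist_force: [-0.1, 0.2, -0.7]
finger_gap: 0.0435
grip_force: 30.8
clock: 13.38
tcp_pos: [0.5609, 0.1334, 0.1709]
orientation: [0.0, 0.704, 0.71, -0.0]
wrist_force: [0.7, -0.8, -1.0]
finger_gap: 0.0435
grip_force: 30.8
(array([0.0006, 0.0016, 0.0959]), array([-0.0006,  0.0006,  0.0078]))
```

```bash
echo '0.0005,0.001,0.03,0,0,0 | 0.0005,0.001,0.065,0,0,0 | 0.0005,0.001,0.088,0,0,0 | 0.0005,0.001,0.092,0,0,0 | 0.0005,0.001,0.094,0,0,0 | 0.0005,0.001,0.096,0,0,0 | 0.0005,0.001,0.097,0,0,0 | 0.0005,0.001,0.097,0,0,0' | python3 nudge.py | grep -E "tcp|wrist"; echo '0,0,0.001,0,0,0 | 0,0,0.002,0,0,0 | 0,0,0.002,0,0,0' | python3 nudge.py|grep -E "tcp|wrist"; echo '0,0,0.001,0,0,0 | 0,0,0.001,0,0,0' | python3 nudge.py|grep -E "tcp|wrist"
```

```text
tcp_pos: [0.5623, 0.134, 0.0747]
wrist_force: [0.4, -0.8, -1.2]
tcp_pos: [0.5619, 0.1339, 0.0722]
wrist_force: [-0.2, 0.6, -0.6]
tcp_pos: [0.562, 0.1339, 0.0711]
wrist_force: [0.2, -1.0, 0.0]
```

```bash
echo '0,0,0.001,0,0,0 | 0,0,0.001,0,0,0' | python3 nudge.py|grep -E "tcp|wrist";echo '0,0,0.001,0,0,0 | 0,0,0.001,0,0,0' | python3 nudge.py|grep -E "tcp|wrist"
```

```text
tcp_pos: [0.562, 0.1339, 0.0702]
wrist_force: [0.2, -0.1, -2.0]
tcp_pos: [0.5621, 0.1339, 0.0701]
wrist_force: [-2.1, 0.7, 5.6]
```

Contact. Release, lift, and go to yellow (0.595, −0.2075).

```bash
echo '0,0,-0.001,0,0,0 | 0,0,-0.001,0,0,0 | 0,0,-0.001,0,0,0 | 0,0,-0.02,0,0,0 | 0,0,-0.06,0,0,0 | 0,0,-0.1,0,0,0 | 0,0,-0.1,0,0,0' | python3 nudge.py 0.07 | grep -E "tcp|gap"; echo '-0.05,0.006,0,0,0,0 | -0.11,0.012,0,0,0,0 | -0.17,0.018,0,0,0,0 | -0.23,0.025,0,0,0,0 | -0.29,0.03,0,0,0,0 | -0.33,0.033,0,0,0,0 | -0.341,0.033,0,0,0,0 | -0.341,0.033,0,0,0,0' | python3 nudge.py|grep -E "tcp|clock";  python3 shot.py y1; python3 -c "
from st import *
print(to(.595,-.2075,.051,.0))"
```

```text
tcp_pos: [0.5644, 0.1342, 0.1729]
finger_gap: 0.0697
clock: 17.38
tcp_pos: [0.5968, -0.2069, 0.1682]
(array([-0.0017, -0.0018,  0.1175]), array([-0.0014, -0.0012,  0.0072]))
```

View pics/y1.png

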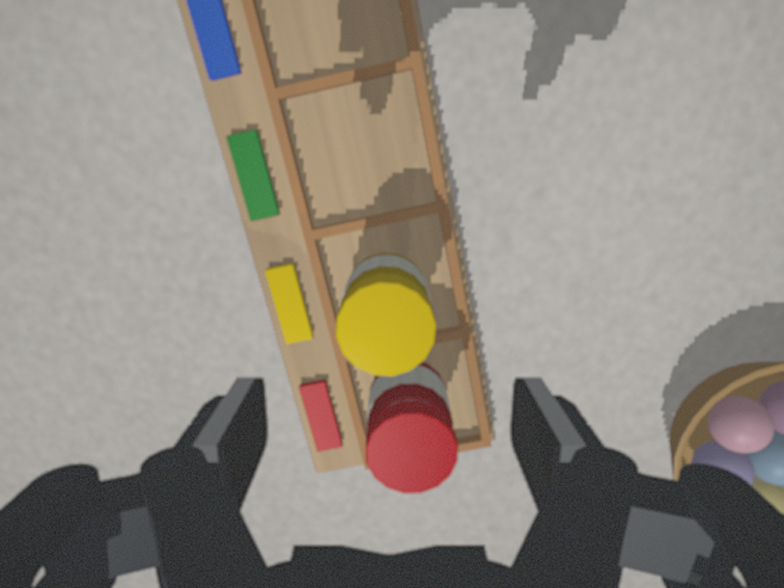

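y1: yellow lid at (386,323), red at (412,446). Updating positions from this nearer view.

```bash
python3 - <<'E'
from h import *
c=np.load("y1.npz")
for p in((386,323),(412,446)):
    r=c["R"].T@np.linalg.solve(c["K"],np.r_[(np.array(p)+.5)/1.4-.5,1]); o=-c["R"].T@c["t"]; print((o+r*(.077-o[2])/r[2]).round(4))
E
```

```text
[ 0.5955 -0.2061  0.077 ]
[ 0.6077 -0.2658  0.077 ]
```

```bash
echo '0,-0.001,0.04,0,0,0 | 0,-0.001,0.08,0,0,0 | 0,-0.001,0.11,0,0,0 | 0,-0.001,0.118,0,0,0 | 0,-0.001,0.118,0,0,0 | 0,-0.001,0.118,0,0,0' | python3 nudge.py | grep tcp; echo '0,0,0,0,0,0 | 0,0,0,0,0,0 | 0,0,0,0,0,0 | 0,0,0,0,0,0 | 0,0,-0.02,0,0,0 | 0,0,-0.06,0,0,0 | 0,0,-0.1,0,0,0 | 0,0,-0.12,0,0,0' | python3 nudge.py 0.03 30; echo '0.03,-0.003,0,0,0,0 | 0.08,-0.007,0,0,0,0 | 0.135,-0.011,0,0,0,0 | 0.19,-0.016,0,0,0,0 | 0.25,-0.021,0,0,0,0 | 0.31,-0.026,0,0,0,0 | 0.365,-0.03,0,0,0,0 | 0.41,-0.0335,0,0,0,0' | python3 nudge.py >/dev/null;echo '0,0,0,0,0,0 | 0,0,0,0,0,0' | python3 nudge.py; python3 -c "
from st import *
print(to(.5616,.204,.073,0))"
```

```text
tcp_pos: [0.5976, -0.2069, 0.053]
clock: 19.18
tcp_pos: [0.5972, -0.2074, 0.1739]
orientation: [0.002, 0.705, 0.709, 0.001]
wrist_force: [0.9, 0.2, -1.4]
finger_gap: 0.0434
grip_force: 30.9
clock: 20.42
tcp_pos: [0.5599, 0.2027, 0.171]
orientation: [0.0, 0.704, 0.71, -0.0]
wrist_force: [0.5, -0.5, -1.7]
finger_gap: 0.0434
grip_force: 30.9
(array([0.0013, 0.0018, 0.098 ]), array([-0.0005,  0.0006,  0.0074]))
```

```bash
echo '0.001,0.001,0.03,0,0,0 | 0.001,0.001,0.065,0,0,0 | 0.001,0.001,0.088,0,0,0 | 0.001,0.001,0.092,0,0,0 | 0.001,0.001,0.095,0,0,0 | 0.001,0.001,0.097,0,0,0 | 0.001,0.001,0.098,0,0,0 | 0.001,0.001,0.098,0,0,0' | python3 nudge.py | grep -E "tcp|wrist"; echo '0,0,0.001,0,0,0 | 0,0,0.002,0,0,0 | 0,0,0.002,0,0,0' | python3 nudge.py|grep -E "tcp|wrist"; echo '0,0,0.001,0,0,0 | 0,0,0.001,0,0,0' | python3 nudge.py|grep -E "tcp|wrist"
```

```text
tcp_pos: [0.5613, 0.204, 0.0737]
wrist_force: [-0.7, 0.2, -0.6]
tcp_pos: [0.5609, 0.2039, 0.0711]
wrist_force: [-0.4, -0.0, -1.1]
tcp_pos: [0.5611, 0.204, 0.0707]
wrist_force: [-1.6, -0.0, 1.9]
```

```bash
echo '0,0,0.001,0,0,0 | 0,0,0.001,0,0,0' | python3 nudge.py|grep -E "tcp|wrist"
```

```text
tcp_pos: [0.5611, 0.204, 0.0706]
wrist_force: [-3.8, -1.2, 8.7]
```

Contact. Release, lift, and go to red.

```bash
echo '0,0,-0.001,0,0,0 | 0,0,-0.001,0,0,0 | 0,0,-0.001,0,0,0 | 0,0,-0.02,0,0,0 | 0,0,-0.06,0,0,0 | 0,0,-0.1,0,0,0 | 0,0,-0.1,0,0,0' | python3 nudge.py 0.07 | grep -E "tcp|gap"; echo '-0.05,0.006,0,0,0,0 | -0.11,0.012,0,0,0,0 | -0.17,0.018,0,0,0,0 | -0.23,0.024,0,0,0,0 | -0.29,0.03,0,0,0,0 | -0.35,0.036,0,0,0,0 | -0.41,0.042,0,0,0,0 | -0.47,0.0445,0,0,0,0' | python3 nudge.py|grep -E "tcp|clock"; echo '0,0,0.03,0,0,0 | 0,0,0.06,0,0,0 | 0,0,0.07,0,0,0 | 0,0,0.07,0,0,0' | python3 nudge.py|grep -E "tcp|clock";   python3 -c "
from st import *
print(to(.6077,-.266,.0515,.0))"
```

```text
tcp_pos: [0.5634, 0.2044, 0.1729]
finger_gap: 0.0701
clock: 24.18
tcp_pos: [0.6085, -0.2676, 0.1678]
clock: 24.68
tcp_pos: [0.6082, -0.2652, 0.0981]
(array([-0.0008, -0.0004,  0.0466]), array([-0.0021, -0.0011,  0.0073]))
```

```bash
echo '0,0,0.03,0,0,0 | 0,0,0.047,0,0,0 | 0,0,0.047,0,0,0 | 0,0,0.047,0,0,0' | python3 nudge.py | grep tcp; echo '0,0,0,0,0,0 | 0,0,0,0,0,0 | 0,0,0,0,0,0 | 0,0,0,0,0,0 | 0,0,-0.02,0,0,0 | 0,0,-0.06,0,0,0 | 0,0,-0.1,0,0,0 | 0,0,-0.12,0,0,0' | python3 nudge.py 0.03 30; echo '0.03,-0.003,0,0,0,0 | 0.08,-0.007,0,0,0,0 | 0.135,-0.011,0,0,0,0 | 0.19,-0.016,0,0,0,0 | 0.25,-0.021,0,0,0,0 | 0.31,-0.026,0,0,0,0 | 0.37,-0.03,0,0,0,0 | 0.42,-0.036,0,0,0,0' | python3 nudge.py >/dev/null;echo '0.05,-0.005,0,0,0,0 | 0.09,-0.009,0,0,0,0 | 0.119,-0.0115,0,0,0,0 | 0.119,-0.0115,0,0,0,0 | 0.119,-0.0115,0,0,0,0' | python3 nudge.py; python3 -c "
from st import *
print(to(.5606,.274,.073,0))"
```

```text
tcp_pos: [0.6095, -0.266, 0.0534]
clock: 26.18
tcp_pos: [0.6095, -0.2662, 0.1747]
orientation: [0.001, 0.705, 0.71, 0.0]
wrist_force: [0.1, -0.4, -1.5]
finger_gap: 0.0432
grip_force: 30.7
clock: 27.8
tcp_pos: [0.5573, 0.2724, 0.1719]
orientation: [-0.0, 0.705, 0.71, -0.001]
wrist_force: [0.3, 0.2, -1.7]
finger_gap: 0.0435
grip_force: 30.7
(array([0.0016, 0.0034, 0.0988]), array([-0.0008,  0.0008,  0.0071]))
```

```bash
echo '0.001,0.003,0.03,0,0,0 | 0.001,0.003,0.065,0,0,0 | 0.001,0.003,0.088,0,0,0 | 0.001,0.003,0.092,0,0,0 | 0.001,0.003,0.095,0,0,0 | 0.001,0.003,0.097,0,0,0 | 0.001,0.003,0.098,0,0,0 | 0.001,0.003,0.098,0,0,0' | python3 nudge.py | grep -E "tcp|wrist"; echo '0,0,0.001,0,0,0 | 0,0,0.002,0,0,0 | 0,0,0.002,0,0,0' | python3 nudge.py|grep -E "tcp|wrist"; echo '0,0,0.001,0,0,0 | 0,0,0.001,0,0,0' | python3 nudge.py|grep -E "tcp|wrist"
```

```text
tcp_pos: [0.5608, 0.274, 0.0748]
wrist_force: [0.5, 0.1, 0.2]
tcp_pos: [0.5605, 0.2739, 0.0721]
wrist_force: [-0.3, -0.1, -0.9]
tcp_pos: [0.5606, 0.274, 0.0715]
wrist_force: [-1.0, -0.2, 1.6]
```

```bash
echo '0,0,0.001,0,0,0 | 0,0,0.001,0,0,0' | python3 nudge.py|grep -E "tcp|wrist"; echo '0,0,-0.001,0,0,0 | 0,0,-0.001,0,0,0 | 0,0,-0.001,0,0,0 | 0,0,-0.02,0,0,0 | 0,0,-0.06,0,0,0 | 0,0,-0.11,0,0,0 | 0,0,-0.16,0,0,0 | 0,0,-0.2,0,0,0' | python3 nudge.py 0.07 ; echo '-0.05,0,0,0,0,0 | -0.1,0,0,0,0,0 | -0.1,0,0,0,0,0 | -0.1,0,0,0,0,0 | -0.1,0,0,0,0,0' | python3 nudge.py |grep tcp; python3 shot.py end; python3 - <<'E'
from workcell import env
from h import *
o=[]
for n in("scene","side"):
    c=env.read_camera(n); im=c["image"][:,:,::-1]
    x,y=(285,120) if n=="scene" else (240,90)
    o.append(cv2.resize(im[y:y+150,x:x+155],None,fx=2.5,fy=2.5,interpolation=cv2.INTER_CUBIC))
cv2.imwrite("pics/p2.png",np.clip(255*(np.hstack(o)/255.)**.6,0,255).astype('uint8'))
E
```

```text
tcp_pos: [0.5606, 0.274, 0.0715]
wrist_force: [-3.2, -1.3, 7.6]
clock: 30.68
tcp_pos: [0.5608, 0.274, 0.2725]
orientation: [0.0, 0.705, 0.71, 0.001]
wrist_force: [1.1, -0.3, 0.2]
finger_gap: 0.0698
grip_force: 0.0
tcp_pos: [0.5612, 0.1748, 0.27]
```

View pics/p2.png

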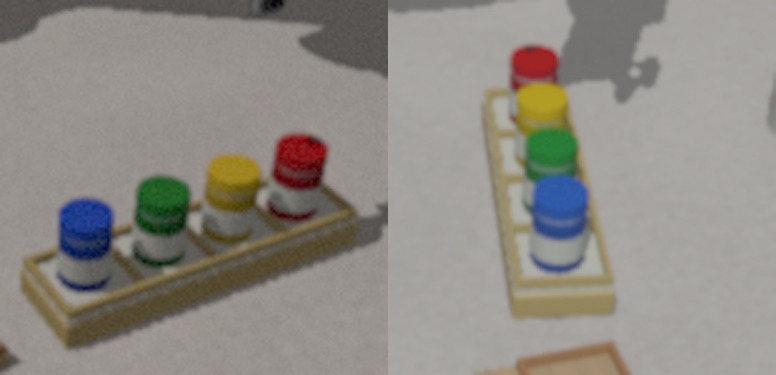

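View pics/end.png

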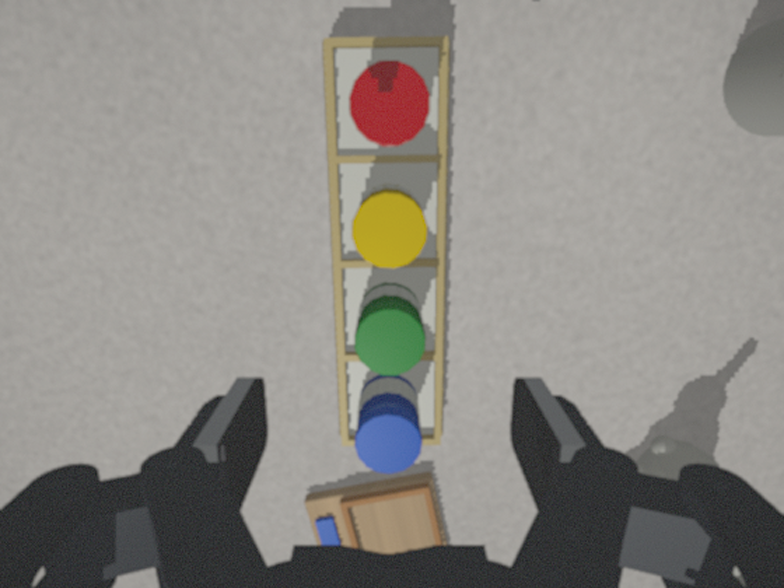

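All four jars stand upright and centred in their bays: red, yellow, green, blue from the far (left) end at (390,103), (390,230), (390,335), (388,440). The gripper is clear.

```bash
python3 -c "
from workcell import env
print(env.hand_in())"
```

```text
the job is handed in; nothing more can be done
None
```

I moved all four jars to the rack in reverse order (red, yellow, green, blue from the robot's left). In the last pictures they stood upright and centred in their bays, and I handed the job in at about 32 s; no verdict was returned.

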